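Slide the top glass plate off the stack into the coating board and lock it in

ROBOT

A 6-joint arm with a two-finger parallel gripper is mounted at the origin on a cart in front of the work surface, level with it; the furniture and walls round the work are solid. World frame = base frame: x ahead of the robot, y to its left, z up, the work surface at z = 0. Lengths are in mm, angles in rad, forces in N, time in s.
With the tool pointing down it reaches from about 275 to 750 mm from the base axis. Payload 10.2 kg.
Tool frame: the origin (TCP) lies on the front face of the gripper's body, between the roots of the fingers; the fingertips stand 73 mm ahead of it and the grasp point (between the pads) lies 54 mm ahead of it; z points along the fingers, y is the line along which they close (so a half turn about z gives the same grasp; the last joint's range is limited). The gripper opens to 85 mm and grips with 20 to 120 N. Pads are 22 mm wide; open, the fingers measure 114 mm over their backs; the gripper's body (76 mm by 85 mm) begins 54 mm behind the grasp point. The pads swing forward as they close: fully open they stand 13 mm farther back than shut.
Start: joints at [-1.499, 0.313, 1.498, -0, 1.331, -0.223], TCP at [152.525, -502.362, 303.894] pointing down, gripper open.
Joint ranges: [-2.94, 2.94], [-0.97, 2.17], [0.19, 2.56], [-1.23, 4.37], [0.02, 3.11], [-2.88, 2.88]. Speed limits (rad/s): [2.39, 2.39, 3.01, 3.14, 3.14, 3.14].

INTERFACE

Orientations are given as a unit quaternion [w, x, y, z].
In Python, from rig import * gives the robot as it stands.
- The arm moves only by the tool step_arm, never from a script. Its argument "plan" is a list of rows, each an object with "offset": the shift along the tool's x, y, z in cm, a list of three; "rot": the turn, a rotation vector about the tool's x, y, z in degrees, a list of three; "gripper": the finger opening in cm, from 0 to 8.54. In form: [{"offset": [x, y, z], "rot": [wx, wy, wz], "gripper": gripper}, ...]. A call has 1 to 12 rows; each row is the pose to reach, as a shift and turn from the pose commanded when the call began, along the tool's axes at that moment; what a row does not reach only later rows make up. A row lasts 1/10 s, in which the tool goes at most 50 mm and 8.59 degrees, less where a joint would pass 70% of its speed; a pose out of reach is approached as far as the arm can. A call with a gripper value outside its range is refused whole. The fingers move at their own pace and stop on an object; "squeeze" is the grip in N (left out, the last holds). Time passes only in rows, so rows that repeat a pose let the fingers close. It gives the time, the measured TCP pose, the force, the opening and the grip force at its end, in the units of the state.
- sense(): the state, without advancing time (a new reading comes with each control period).
- capture(name): name is "side" or "top"; returns a dict with "color" (480x640x3 uint8, red, green, blue), "depth" (480x640 float32, mm along the optical axis (not along the pixel's ray), 0 where there is no reading), "vertical_fov" (degrees; the focal length in pixels is half the picture's height over the tangent of half this angle, whatever the lens; pixels are square), "cx", "cy" (the principal point, pixels), "rvec" (rotation vector, rad) and "tvec" (3), from world to camera coordinates, as OpenCV has them. Camera axes: x right, y down, z forward; pixel columns grow to the right and rows downward; lengths in mm; the calibration is good to about 2 mm. A picture is of the moment at which its call begins.
- finish_job(): hands the job in; it is judged then, once.
The state is a dict: "time_s": time; "joints": joint angles; "dq": joint speeds; "tau": joint torques, N m; "eef_pos": TCP position; "ee_rot": TCP orientation; "force": force on the tool from outside, world axes, zero at the start; "wrist_torque": the same for the moment, N m; "grip_width": opening from 0.0 (shut) to 1.0 (fully open); "grip_force": force on a finger pad.
Only numpy, scipy, OpenCV 4.12 (cv2) and the standard library are available. Lean on these libraries where they do the work, as an engineer would, in place of code of your own. Each camera call takes 0.05 s, during which the arm holds its last target. There are 200 camera calls.

TASK

Get the next plate ready for coating: slide only the top glass plate off the stack in the magazine, sideways onto the bed and in between the guide rails, until it lies flat and fully home against the end stop, then swing the wire bail over and all the way down behind it. Slide the plate gently, never lift or tip it and never ram it or press hard on it (glass chips), leave the plates below lying where they are, and do not disturb the bottle, the vial and the timer.

Things in the scene. Friction and masses are not known exactly. Their poses are not given: they have to be found in the camera images.
- board: coating board, fixed, 150 (x) x 300 mm (y). Origin: centre of its underside, 1 to 9 mm above the worktop (levelling feet, it varies); heights are from it. Plates slide to +y. The -y half is a plate magazine: floor 8 mm up, side walls (x = +-55 to 60) and rear wall (inner face y = -141, 5 mm thick) 25.5 mm up, 1.5 mm above the top plate's face, hiding its edge; open to +y.
- entry (a point): point on the board's bed (board x 0, y -6 mm; axes as the board's), at the narrow end of the lead-ins, which flare to x = +-59 at y = -26. The bed runs from y = -25 to +130 mm, flat top 19.3 mm up: 0.7 mm below the underside of the top plate, some 10 mm in front of the stack. Rails 6.5 mm high, y = +12 to +122, inner faces x = +-51.75: a plate has 1.75 mm play each side.
- home (a point): point on the board's bed (board x 0, y +60 mm, 19.3 mm up; axes as the board's), where the centre of a plate's underside lies when it is home; its trailing edge is then at y = +10. The end stop's face is at y = +110 mm, 100 mm wide, 8.5 mm high above the bed, and rigid.
- top_plate: top plate of the stack: square ground-glass plate, 100 x 100 x 4 mm, about 0.1 kg, too wide to grip. Origin: centre of its underside (20 mm above the board's origin on the stack, 19.3 on the bed), z up, x, y along its edges, at first within 3 degrees of the board's, centre near board y = -86 mm. Glass slides easily on glass, the fingertips grip it better: a press of 3 to 15 N on its face drags it.
- second_plate: the plate under the top plate, same size and look, origin at the centre of its underside (16 mm above the board's origin; its upper face 20 mm). Lies loose; stays.
- third_plate: the plate under that, same size, origin at the centre of its underside (12 mm above the board's origin). Stays.
- bottom_plate: the lowest plate, same size, origin at the centre of its underside (8 mm above the board's origin). Stays.
- bail (a joint): angle of the wire bail, rad: 0 = all the way down behind a plate that is home, 1.57 = upright, about 1.9 at the start (leaning to the board's +y). Hinge axis along the board's x at y = +60 mm, 25.3 mm up. Friction holds it where it is left; about 1.5 N at the bar, along its arc, moves it. If the plate is not home, the bar lands on the glass.
- bail_grip (a point): middle of the bail's cross bar, parallel to the board's x, 57.5 mm from the hinge axis. Wire 6 mm thick, 140 mm long; rubber sleeve 10 mm thick on the middle 60 mm. Wire arms at x = +-70 mm carry it outside the rails. All the way down, it is at board y = +2.5 mm, 25.3 mm up (top of the sleeve 30.3 mm up), sleeve 2.5 mm clear of the plate.
- bottle: clear reagent bottle with a blue screw cap, 56 mm across, 113 mm tall, standing left of the board; origin under its centre. Bystander.
- vial: small glass vial with a white cap, 21 mm across, 48 mm tall, standing behind the board; origin under its centre. Bystander.
- bench_timer: flat bench timer, 58 x 64 x 16 mm, lying left of the board; origin under its centre. Bystander.
There are look-alikes about, which are no part of the job. Leave any green look-alike of the top_plate alone.

How it is judged (in metres and radians):
On the way:
1. the top plate lies flat between the rails, home against the end stop, with the bail still up (y of top_plate in the frame of board above 0.058 m and x of top_plate in the frame of board between -0.004 and 0.004 m and z of top_plate in the frame of board between 0.0173 and 0.0213 m and angle between the y axis of top_plate and the y axis of board, either way round below 0.05 rad and value of joint bail above 0.6 rad), for 0.2 s.
At the end, for the whole second after the job is handed in: The top plate lies flat and still on the bed between the rails, at most 2 mm short of the end stop, within 4 mm of the middle and square within 0.05 rad; the bail is all the way down behind it (below 0.07 rad); the three lower plates are within 5 mm of where they lay (y of top_plate in the frame of board above 0.058 m and x of top_plate in the frame of board between -0.004 and 0.004 m and z of top_plate in the frame of board between 0.0173 and 0.0213 m and angle between the y axis of top_plate and the y axis of board, either way round below 0.05 rad and value of joint bail below 0.07 rad and linear speed of top_plate below 0.01 m/s and distance of each of second_plate, third_plate, bottom_plate from where it was at the start of the episode below 0.005 m); the robot touches nothing.
It fails at once if one of the three lower plates is shifted by more than 5 mm (distance of any of second_plate, third_plate, bottom_plate from where it was at the start of the episode above 0.005 m).
It fails at once if the top plate is lifted more than 8 mm above where it lay on the stack, or tipped by more than 0.2 rad (z of top_plate in the frame of board above 0.028 m or angle between top_plate's own z axis and vertical above 0.2 rad).
It fails at once if the top plate is pressed by the fingers, or rammed or wedged against the board, with more than 25 N (contact force between the fingers and top_plate above 25 N or contact force between top_plate and board above 25 N).
It fails at once if the bail is forced down onto the glass with more than 15 N (contact force between bail and top_plate above 15 N).
It fails at once if the bottle, the vial or the timer is moved by more than 20 mm (distance of any of bottle, vial, bench_timer from where it was at the start of the episode above 0.02 m).
It also fails if it takes over 72 s, if anything falls off the work surface, if the arm or the gripper's body presses on something with over 40 N, if the wrist force passes 120 N, or if a joint passes its speed limit or range.

## Working session

There is one attempt and no reset: what is moved stays moved. The work goes in short steps, Python scripts to look and compute and a tool call to move; the robot and the scene stay as the last step left them, time stands still between calls to the robot, and variables do not carry over. Pictures are saved under pics/ and viewed, at most 10 in all, crops included, and the job is handed in when it is done.

Besides the shell and the picture viewer there is one more tool, called after "Request:" by a JSON object that holds its "fn" and its "kwargs", one argument or row to a line. step_arm: Moves the arm, as the interface text tells. Its arguments: {"type":"object","properties":{"plan":{"type":"array"},"squeeze":{"type":"number"}},"required":["plan"]}

```bash
mkdir -p pics; ls; cat > h.py <<'E'
from rig import *
import numpy as np, cv2
def cam(n):
    c=capture(n); c['f']=240/np.tan(np.radians(c['vertical_fov'])/2)
    c['R']=cv2.Rodrigues(np.array(c['rvec'],float))[0]; c['t']=np.array(c['tvec'],float).ravel(); return c
def pt(c,u,v,z=None):
    d=np.array([(u-c['cx'])/c['f'],(v-c['cy'])/c['f'],1.])
    o=-c['R'].T@c['t']; r=c['R'].T@d
    if z is None: return o+r*float(np.median(c['depth'][int(v)-1:int(v)+2,int(u)-1:int(u)+2]))
    return o+r*(z-o[2])/r[2]
def proj(c,p):
    q=c['R']@np.array(p,float)+c['t']; return q[:2]/q[2]*c['f']+[c['cx'],c['cy']]
def cloud(c):
    v,u=np.mgrid[0:480,0:640]; d=c['depth']
    P=np.stack([(u-c['cx'])/c['f']*d,(v-c['cy'])/c['f']*d,d],-1)
    return (P-c['t'])@c['R']
def save(c,n): cv2.imwrite('pics/'+n+'.png',c['color'][...,::-1])
E
python3 - <<'E'
from h import *
import pickle
for n in('top','side'):
    c=cam(n); save(c,n+'0'); pickle.dump(c,open(n+'0.pkl','wb')); print(n,c['f'],c['cx'],c['cy'],-c['R'].T@c['t'],c['R'].round(2).tolist())
print(sense())
E
```

```text
pics
top 454.1360613486688 321.55330682766123 241.70361713883904 [ 291.37756378  -96.53160678 1482.70795392] [[-0.01, -1.0, -0.0], [-0.98, 0.01, -0.19], [0.19, -0.0, -0.98]]
side 515.2791094473647 319.34467300260485 247.80041399995932 [-235.65469105  504.68903842 1156.67165837] [[-0.58, -0.82, 0.01], [-0.61, 0.43, -0.67], [0.54, -0.39, -0.74]]
{'time_s': 0.1, 'joints': array([-1.49939738e+00,  3.13400926e-01,  1.49833811e+00, -3.52865736e-05,
        1.33099816e+00, -2.23405973e-01]), 'dq': array([-2.28940966e-04, -8.18680097e-04, -4.18143596e-03,  2.91111056e-04,
        2.03660967e-04, -1.53421168e-06]), 'tau': array([ 3.00753709e-03, -4.12906229e+01, -2.60140908e+01, -2.23049851e-04,
        3.03440327e-03, -6.01317396e-06]), 'eef_pos': array([ 152.50933626, -502.21314899,  303.39739178]), 'ee_rot': array([-5.71920719e-04,  9.89155134e-01,  1.46873390e-01,  2.63662233e-05]), 'force': array([ 0.23418171, -0.32154266, -0.12727533]), 'wrist_torque': array([ 0.03140643, -0.01356676, -0.00791953]), 'grip_force': 0.0, 'grip_width': 0.9992221217597174}
```

View pics/top0.png

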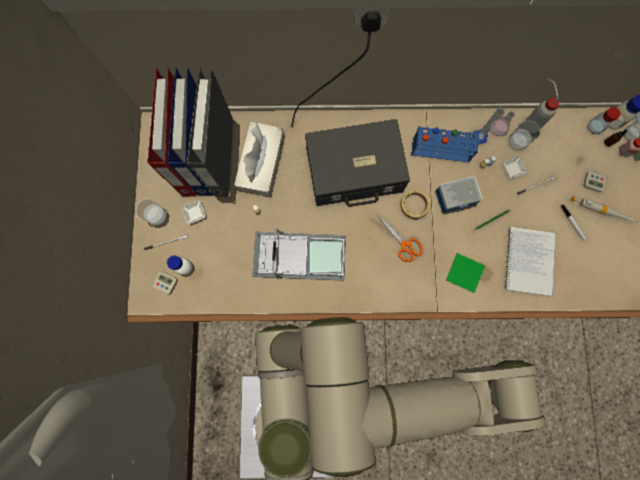

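View pics/side0.png

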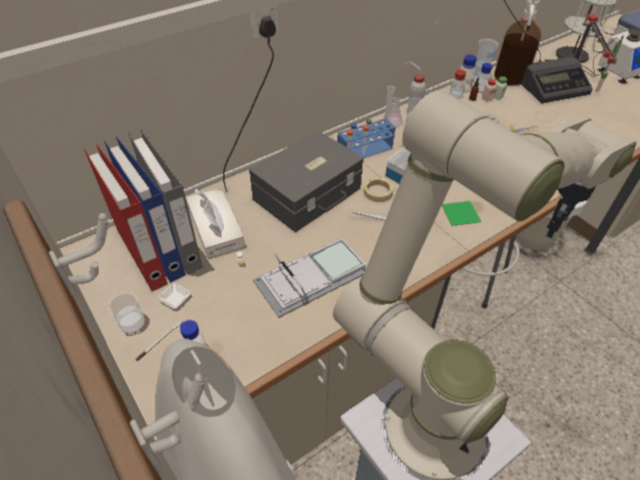

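The top view shows the board at about (253..346, 232..280), with the plate at (308..342, 236..273), the bail near column 275, the bottle at (178,265), the timer at (164,283) and the vial at (256,209). The side view shows the board at (255..370, 240..310). I'll zoom in on both.

```bash
python3 - <<'E'
from h import *
import pickle
c=pickle.load(open('top0.pkl','rb'));s=pickle.load(open('side0.pkl','rb'))
a=cv2.resize(c['color'][225:287,245:355,::-1],None,fx=5,fy=5,interpolation=cv2.INTER_CUBIC)
b=cv2.resize(s['color'][235:315,250:375,::-1],None,fx=3.4,fy=3.4,interpolation=cv2.INTER_CUBIC)
im=np.zeros((a.shape[0]+b.shape[0],max(a.shape[1],b.shape[1]),3),np.uint8);im[:a.shape[0],:a.shape[1]]=a;im[a.shape[0]:,:b.shape[1]]=b
print(im.shape,a.shape);cv2.imwrite('pics/crop0.png',im)
P=cloud(c)
for v in (243,255,268): print(v,[tuple(P[v,u].round(0).astype(int)) for u in range(250,352,6)])
for u in (262,290,325): print(u,[tuple(P[v,u].round(0).astype(int)) for v in range(228,286,3)])
E
```

```text
(582, 550, 3) (310, 550, 3)
243 [(np.int64(574), np.int64(140), np.int64(-2)), (np.int64(572), np.int64(119), np.int64(6)), (np.int64(569), np.int64(97), np.int64(21)), (np.int64(569), np.int64(78), np.int64(17)), (np.int64(555), np.int64(50), np.int64(92)), (np.int64(569), np.int64(38), np.int64(18)), (np.int64(569), np.int64(19), np.int64(18)), (np.int64(568), np.int64(-1), np.int64(21)), (np.int64(568), np.int64(-21), np.int64(22)), (np.int64(568), np.int64(-41), np.int64(21)), (np.int64(566), np.int64(-60), np.int64(28)), (np.int64(568), np.int64(-80), np.int64(19)), (np.int64(567), np.int64(-100), np.int64(19)), (np.int64(566), np.int64(-119), np.int64(24)), (np.int64(566), np.int64(-139), np.int64(23)), (np.int64(567), np.int64(-159), np.int64(20)), (np.int64(571), np.int64(-180), np.int64(-5))]
255 [(np.int64(533), np.int64(139), np.int64(-4)), (np.int64(532), np.int64(118), np.int64(3)), (np.int64(528), np.int64(96), np.int64(26)), (np.int64(529), np.int64(77), np.int64(22)), (np.int64(518), np.int64(50), np.int64(87)), (np.int64(529), np.int64(38), np.int64(16)), (np.int64(5
[... 3304 characters left out ...]
p.int64(566), np.int64(-109), np.int64(27)), (np.int64(557), np.int64(-109), np.int64(23)), (np.int64(546), np.int64(-109), np.int64(24)), (np.int64(537), np.int64(-109), np.int64(23)), (np.int64(526), np.int64(-109), np.int64(25)), (np.int64(517), np.int64(-109), np.int64(23)), (np.int64(507), np.int64(-109), np.int64(23)), (np.int64(497), np.int64(-109), np.int64(22)), (np.int64(486), np.int64(-109), np.int64(31)), (np.int64(477), np.int64(-108), np.int64(27)), (np.int64(467), np.int64(-108), np.int64(27)), (np.int64(460), np.int64(-108), np.int64(5)), (np.int64(450), np.int64(-108), np.int64(6)), (np.int64(442), np.int64(-108), np.int64(-4)), (np.int64(432), np.int64(-108), np.int64(-2))]
```

View pics/crop0.png

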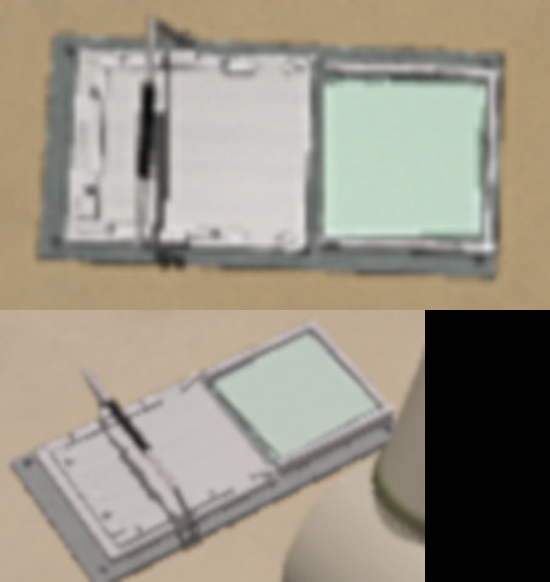

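The crop shows the board's base with corners at about (58,35), (503,55), (495,278) and (40,258) in crop pixels. The top plate is at (322..487, 80..238), and the bail's sleeve is at (147,130). Next I'll fit the poses.

```bash
cat > fit.py <<'E'
from h import *
def rectfit(c,mask,z):
    cs=max(cv2.findContours(mask.astype(np.uint8),cv2.RETR_EXTERNAL,cv2.CHAIN_APPROX_NONE)[0],key=cv2.contourArea)[:,0]
    P=np.array([pt(c,u,v,z)[:2] for u,v in cs],np.float32)
    (cx,cy),(w,h),a=cv2.minAreaRect(P)
    out=[]
    # side lines by robust fit
    R=cv2.boxPoints(((cx,cy),(w,h),a)); L=[]
    for i in range(4):
        p,q=R[i],R[(i+1)%4]; d=(q-p)/np.linalg.norm(q-p); n=np.array([-d[1],d[0]])
        s=(P-p)@d; e=abs((P-p)@n); l=np.linalg.norm(q-p)
        S=P[(e<8)&(s>.12*l)&(s<.88*l)]
        f=cv2.fitLine(S,cv2.DIST_HUBER,0,.01,.01).ravel(); L.append(f)
    X=[]
    for i in range(4):
        a,b=L[i-1],L[i]; t=np.linalg.solve(np.array([a[:2],-b[:2]]).T,b[2:]-a[2:]); X.append(a[2:]+t[0]*a[:2])
    X=np.array(X); lens=[np.linalg.norm(X[i]-X[(i+1)%4]) for i in range(4)]
    angs=[np.degrees(np.arctan2(f[1],f[0])) for f in L]
    return X.mean(0),lens,angs,X
E
python3 - <<'E'
from fit import *
import pickle
for n,box in(('top',(225,290,245,355)),('side',(235,320,245,385))):
    c=pickle.load(open(n+'0.pkl','rb')); im=c['color'].astype(int); m0=np.zeros((480,640),bool); m0[box[0]:box[1],box[2]:box[3]]=1
    green=m0&(im[...,1]-im[...,0]>8)&(im[...,1]>120)
    X=cloud(c)
    g2=cv2.erode(green.astype(np.uint8),np.ones((5,5)))>0
    print(n,'plate depth z',X[g2][:,2].mean(),X[g2][:,2].std(),'n',g2.sum(), 'xy', X[g2].mean(0))
    print(rectfit(c,green,28))
    board=m0&(im[...,0]-im[...,2]<28)
    board=cv2.morphologyEx(board.astype(np.uint8),cv2.MORPH_OPEN,np.ones((7,7)))
    cv2.imwrite(f'pics/m_{n}.png',board*255)
    if n=='top': print('board z5',rectfit(c,board,8))
    tab=m0&~cv2.dilate(board,np.ones((9,9))).astype(bool)
    print('table z',np.median(X[tab][:,2]))
    if n=='top':
        print('bed z',X[240:272,282:304][...,2].mean(), [X[240:272,u,2].mean().round(1) for u in range(282,304,3)])
E
```

```text
top plate depth z 28.379116526430824 73.06177073589657 n 796 xy [ 521.67740312 -108.84691036   28.37911653]
(array([ 521.4094  , -108.936615], dtype=float32), [np.float32(101.675735), np.float32(104.397224), np.float32(101.67794), np.float32(103.04955)], [np.float32(-0.9669555), np.float32(89.48849), np.float32(-0.20752412), np.float32(89.4907)], array([[ 470.11682 , -159.93832 ],
       [ 571.7781  , -161.65417 ],
       [ 572.7101  ,  -57.261112],
       [ 471.0328  ,  -56.89284 ]], dtype=float32))
board z5 (array([528.09155 , -23.535828], dtype=float32), [np.float32(145.15384), np.float32(294.00323), np.float32(149.51694), np.float32(298.55313)], [np.float32(-1.0381873), np.float32(86.593506), np.float32(-2.8386307), np.float32(87.45325)], array([[ 447.84265, -170.15631],
       [ 592.97266, -172.78635],
       [ 610.4422 ,  120.6974 ],
       [ 461.10873,  128.10194]], dtype=float32))
table z -0.7248278056340549
bed z 26.45057654049492 [np.float64(20.8), np.float64(65.4), np.float64(20.9), np.float64(21.0), np.float64(19.4), np.float64(20.2), np.float64(19.8), np.float64(19.8)]
side plate depth z 35.11570172064382 103.9822494926088 n 587 xy [514.84527889 -95.94387602  35.11570172]
(array([ 520.48236, -100.39383], dtype=float32), [np.float32(95.47134), np.float32(96.364975), np.float32(93.716965), np.float32(98.64618)], [np.float32(-0.3416892), np.float32(89.39846), np.float32(-1.721828), np.float32(88.369576)], array([[ 471.79294 , -148.85063 ],
       [ 567.2626  , -149.41998 ],
       [ 568.2743  ,  -53.060314],
       [ 474.59964 ,  -50.244392]], dtype=float32))
table z 1.080171043219762
```

```bash
cat > ov.py <<'E'
from h import *
def W(pose,pts):
    x,y,h,a=pose; R=np.array([[np.cos(a),-np.sin(a)],[np.sin(a),np.cos(a)]])
    p=np.atleast_2d(np.array(pts,float)); q=p.copy(); q[:,:2]=p[:,:2]@R.T+[x,y]; q[:,2]+=h; return q
def rect(x0,x1,y0,y1,z): return [[x0,y0,z],[x1,y0,z],[x1,y1,z],[x0,y1,z]]
def overlay(c,box,k,items):
    r0,r1,c0,c1=box
    im=cv2.resize(c['color'][r0:r1,c0:c1,::-1],None,fx=k,fy=k,interpolation=cv2.INTER_CUBIC)
    for P,col in items:
        q=np.array([(proj(c,p)-[c0,r0]+.5)*k for p in P]); cv2.polylines(im,[np.int32(q*8)],True,col,1,cv2.LINE_AA,3)
    return im
E
python3 - <<'E'
from ov import *
import pickle
t=pickle.load(open('top0.pkl','rb'));s=pickle.load(open('side0.pkl','rb'))
for n,c,bed,pl in (('top',t,(242,270,282,304),(243,268,312,338)),('side',s,None,None)):
    X=cloud(c)[...,2]; m=c['depth']>0
    if bed:
        for b in(bed,pl):
            z=X[b[0]:b[1],b[2]:b[3]][m[b[0]:b[1],b[2]:b[3]]]; print(n,np.median(z),np.mean(z[abs(z-np.median(z))<12]))
    else:
        z=X[255:275,325:355]; print(n,'plate',np.median(z))
    Z=X[300:312,220:250] if n=='top' else X[280:300,200:230]
    print('table',np.median(Z))
pose=(528,-23.5,1.5,np.radians(-2.9))
it=[(W(pose,rect(-75,75,-150,150,4)),(0,0,255)),(W(pose,rect(-60,60,-146,-25,25.5)),(255,0,0)),(W(pose,rect(-51.75,51.75,-25,130,19.3)),(255,0,255)),(W((521.4,-109,1.5,np.radians(-.6)),rect(-50,50,-50,50,24)),(0,120,0))]
a=overlay(t,(225,287,245,355),6,it); b=overlay(s,(230,320,245,385),4,it)
b=cv2.resize(b,None,fx=.6,fy=.6) if a.shape[0]+b.shape[0]>600 else b
im=np.zeros((a.shape[0]+b.shape[0],max(a.shape[1],b.shape[1]),3),np.uint8);im[:a.shape[0],:a.shape[1]]=a;im[a.shape[0]:,:b.shape[1]]=b
print(im.shape);cv2.imwrite('pics/ov0.png',im)
E
```

```text
top 20.05158064188192 20.012915575226717
top 24.47046903535436 24.65344811310954
table -1.2200056056809254
side plate 25.40123142729119
table 0.5814377392380947
(588, 660, 3)
```

View pics/ov0.png

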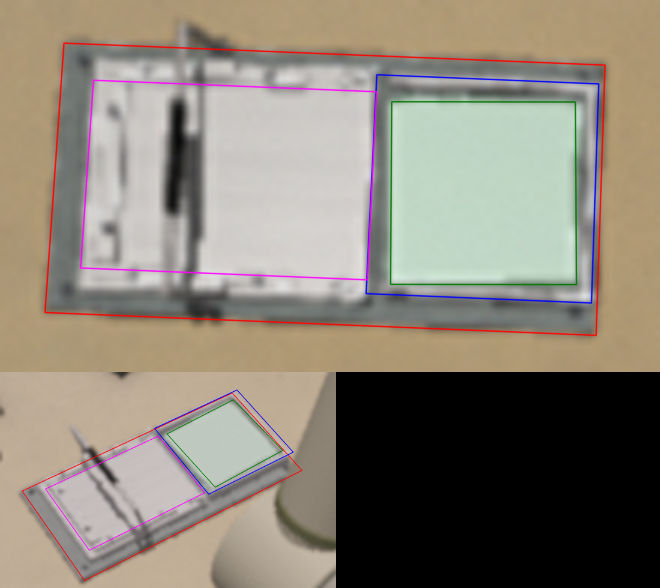

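The overlay fits within about 1.5 mm on the base, walls, bed and plate, so board pose is about (528, -23.5), h about 1.5, yaw -2.9°. The plate is at (521.4, -109), yaw -0.6°. I'll move above the press point, 22 mm behind the plate's centre, with the fingers shut.

```bash
cat > to.py <<'E'
import sys
from h import *
from scipy.spatial.transform import Rotation as Ro
# target fingertip world x y z (mm), yaw of tool x (deg) -> offset cm in tool axes, rot z
def to(x,y,z,yaw,s=None):
    s=s or sense(); w,a,b,c=s['ee_rot']; R=Ro.from_quat([a,b,c,w])
    T=Ro.from_euler('z',yaw,degrees=True)*Ro.from_euler('x',180,degrees=True)
    return (R.inv().apply(np.array([x,y,z+73])-s['eef_pos'])/10).round(3), np.degrees((R.inv()*T).as_rotvec()).round(2)
def st():
    s=sense(); w,a,b,c=s['ee_rot']; R=Ro.from_quat([a,b,c,w]); X=R.as_matrix()[:,0]
    print(s['time_s'],'tip',(s['eef_pos']+73*R.as_matrix()[:,2]).round(1),'yaw',np.degrees(np.arctan2(X[1],X[0])).round(2),'F',s['force'].round(1),'grip',s['grip_width'])
if __name__=='__main__':
    st(); a=list(map(float,sys.argv[1:]))
    for i in range(0,len(a),4): print(to(*a[i:i+4]))
E
python3 to.py 521.2 -131 60 -0.6
```

```text
0.1 tip [ 152.5 -502.1  230.4] yaw 16.89 F [ 0.2 -0.3 -0.1] grip 0.9992221217597174
(array([ 46.061, -24.788,  17.078]), array([-0.07, -0.  , 17.49]))
```

Request:
{"fn": "step_arm", "kwargs": {
  "plan": [
    {"offset": [4.6,-2.5,0],"rot": [0,0,4],"gripper": 0},
    {"offset": [9.2,-5,0],"rot": [0,0,8],"gripper": 0},
    {"offset": [13.8,-7.5,1],"rot": [0,0,12],"gripper": 0},
    {"offset": [18.4,-10,3],"rot": [0,0,17.5],"gripper": 0},
    {"offset": [22.5,-12,5],"rot": [0,0,17.5],"gripper": 0},
    {"offset": [27,-14.5,7],"rot": [0,0,17.5],"gripper": 0},
    {"offset": [31,-16.7,9],"rot": [0,0,17.5],"gripper": 0},
    {"offset": [35.5,-19.1,11],"rot": [0,0,17.5],"gripper": 0},
    {"offset": [39.5,-21.3,13],"rot": [0,0,17.5],"gripper": 0},
    {"offset": [43,-23.2,15],"rot": [0,0,17.5],"gripper": 0},
    {"offset": [46.06,-24.8,17],"rot": [0,0,17.5],"gripper": 0},
    {"offset": [46.06,-24.8,17],"rot": [0,0,17.5],"gripper": 0}
  ]
}}

```text
time_s: 1.3
eef_pos: [522.1, -127.6, 130.9]
ee_rot: [-0.001, 1.0, -0.003, -0.002]
force: [-0.7, -0.4, 0.2]
grip_width: 0.0
grip_force: 0.0
```

```bash
python3 to.py 521.2 -131 30 -0.6
```

```text
1.3 tip [ 521.9 -127.5   57.9] yaw -0.38 F [-0.7 -0.4  0.2] grip 0.00038987255033097343
(array([-0.081,  0.343,  2.794]), array([-0.14,  0.22,  0.22]))
```

Request:
{"fn": "step_arm", "kwargs": {
  "plan": [
    {"offset": [0,0,1.5],"rot": [0,0,0],"gripper": 0},
    {"offset": [0,0,2.5],"rot": [0,0,0],"gripper": 0},
    {"offset": [0,0,2.8],"rot": [0,0,0],"gripper": 0},
    {"offset": [0,0,2.8],"rot": [0,0,0],"gripper": 0},
    {"offset": [0,0,2.8],"rot": [0,0,0],"gripper": 0}
  ]
}}

```text
time_s: 1.8
eef_pos: [521.2, -131.7, 106.5]
ee_rot: [0.0, 1.0, -0.006, 0.0]
force: [0.2, -0.8, 0.0]
grip_width: -0.004
grip_force: 0.0
```

```bash
python3 to.py 521.2 -131 30 -0.6
```

```text
1.8 tip [ 521.3 -131.7   33.5] yaw -0.65 F [ 0.2 -0.8  0. ] grip -0.004437545116122219
(array([-0.005, -0.072,  0.349]), array([ 0.02, -0.04, -0.05]))
```

Request:
{"fn": "step_arm", "kwargs": {
  "plan": [
    {"offset": [0,0,0.3],"rot": [0,0,0],"gripper": 0},
    {"offset": [0,0,0.5],"rot": [0,0,0],"gripper": 0},
    {"offset": [0,0,0.6],"rot": [0,0,0],"gripper": 0},
    {"offset": [0,0,0.6],"rot": [0,0,0],"gripper": 0}
  ]
}}

```text
time_s: 2.2
eef_pos: [521.2, -131.2, 99.8]
ee_rot: [-0.0, 1.0, -0.005, -0.0]
force: [-0.8, -0.6, -0.0]
grip_width: -0.006
grip_force: 0.0
```

Request:
{"fn": "step_arm", "kwargs": {
  "plan": [
    {"offset": [0,0,0.05],"rot": [0,0,0],"gripper": 0},
    {"offset": [0,0,0.1],"rot": [0,0,0],"gripper": 0},
    {"offset": [0,0,0.1],"rot": [0,0,0],"gripper": 0}
  ]
}}

```text
time_s: 2.5
eef_pos: [521.2, -131.2, 98.8]
ee_rot: [-0.0, 1.0, -0.005, -0.0]
force: [0.1, 0.4, 0.6]
grip_width: 0.005
grip_force: 0.0
```

Request:
{"fn": "step_arm", "kwargs": {
  "plan": [
    {"offset": [0,0,0.05],"rot": [0,0,0],"gripper": 0},
    {"offset": [0,0,0.05],"rot": [0,0,0],"gripper": 0}
  ]
}}

```text
time_s: 2.7
eef_pos: [521.2, -131.2, 98.4]
ee_rot: [-0.0, 1.0, -0.005, -0.0]
force: [-0.3, -0.8, -0.3]
grip_width: 0.001
grip_force: 0.0
```

Request:
{"fn": "step_arm", "kwargs": {
  "plan": [
    {"offset": [0,0,0.05],"rot": [0,0,0],"gripper": 0},
    {"offset": [0,0,0.05],"rot": [0,0,0],"gripper": 0}
  ]
}}

```text
time_s: 2.9
eef_pos: [521.3, -131.3, 98.2]
ee_rot: [0.0, 1.0, -0.005, 0.0]
force: [-1.9, 0.0, 4.4]
grip_width: 0.002
grip_force: 2.0
```

Request:
{"fn": "step_arm", "kwargs": {
  "plan": [
    {"offset": [0,0,0.03],"rot": [0,0,0],"gripper": 0},
    {"offset": [0,0,0.03],"rot": [0,0,0],"gripper": 0}
  ]
}}

```text
time_s: 3.1
eef_pos: [521.4, -131.3, 98.2]
ee_rot: [0.0, 1.0, -0.005, 0.0]
force: [-1.3, 0.1, 7.0]
grip_width: -0.001
grip_force: 3.6
```

Request:
{"fn": "step_arm", "kwargs": {
  "plan": [
    {"offset": [0,0,0.03],"rot": [0,0,0],"gripper": 0},
    {"offset": [0,0,0.03],"rot": [0,0,0],"gripper": 0}
  ]
}}

```text
time_s: 3.3
eef_pos: [521.5, -131.3, 98.2]
ee_rot: [0.0, 1.0, -0.005, 0.0]
force: [-3.1, 0.9, 10.1]
grip_width: -0.003
grip_force: 4.9
```

Request:
{"fn": "step_arm", "kwargs": {
  "plan": [
    {"offset": [0,0,-0.03],"rot": [0,0,0],"gripper": 0},
    {"offset": [0.02,-0.2,-0.03],"rot": [0,0,0.2],"gripper": 0},
    {"offset": [0.04,-0.5,-0.03],"rot": [0,0,0.5],"gripper": 0},
    {"offset": [0.07,-0.8,-0.03],"rot": [0,0,0.8],"gripper": 0},
    {"offset": [0.1,-1.1,-0.03],"rot": [0,0,1.1],"gripper": 0},
    {"offset": [0.12,-1.4,-0.03],"rot": [0,0,1.4],"gripper": 0}
  ]
}}

```text
time_s: 3.9
eef_pos: [523.1, -117.6, 98.2]
ee_rot: [0.001, 1.0, -0.018, 0.001]
force: [0.3, -2.6, 4.6]
grip_width: -0.003
grip_force: 2.6
```

```bash
python3 - <<'E'
from ov import *
import sys; from to import st
st()
t=cam('top'); s=cam('side')
im=t['color'].astype(int); g=(im[...,1]-im[...,0]>8)&(im[...,1]>120); g[:225]=0;g[290:]=0;g[:,:245]=0;g[:,355:]=0
v,u=np.nonzero(g); print('green cols',np.percentile(u,[1,50,99]),'rows',np.percentile(v,[1,50,99]))
a=overlay(t,(225,287,245,355),6,[]); b=overlay(s,(230,320,245,385),2.4,[])
im=np.zeros((a.shape[0]+b.shape[0],a.shape[1],3),np.uint8);im[:a.shape[0]]=a;im[a.shape[0]:,:b.shape[1]]=b
cv2.imwrite('pics/d1.png',im)
E
```

```text
3.9 tip [ 523.2 -117.7   25.2] yaw -2.02 F [ 0.3 -2.6  4.6] grip -0.0026525204594011788Traceback (most recent call last):
  File "<stdin>", line 6, in <module>
    return _quantile_unchecked(
        a, q, axis, out, overwrite_input, method, keepdims, weights)
    return _ureduce(a,
                    func=_quantile_ureduce_func,
    ...<5 lines>...
                    overwrite_input=overwrite_input,
                    method=method)
    r = func(a, **kwargs)
    result = _quantile(arr,
                       quantiles=q,
    ...<2 lines>...
                       out=out,
                       weights=wgt)
    previous = arr[previous_indexes]
               ~~~^^^^^^^^^^^^^^^^^^
IndexError: index 0 is out of bounds for axis 0 with size 0
```

```bash
python3 - <<'E'
from ov import *
s=cam('side'); t=cam('top')
a=overlay(s,(230,320,245,385),5,[]); b=cv2.resize(t['color'][190:310,230:370,::-1],None,fx=1,fy=1)
im=np.zeros((450+120,700,3),np.uint8);im[:450]=a;im[450:,:140]=b
cv2.imwrite('pics/d1.png',im)
E
```

```text
(no output)
```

View pics/d1.png

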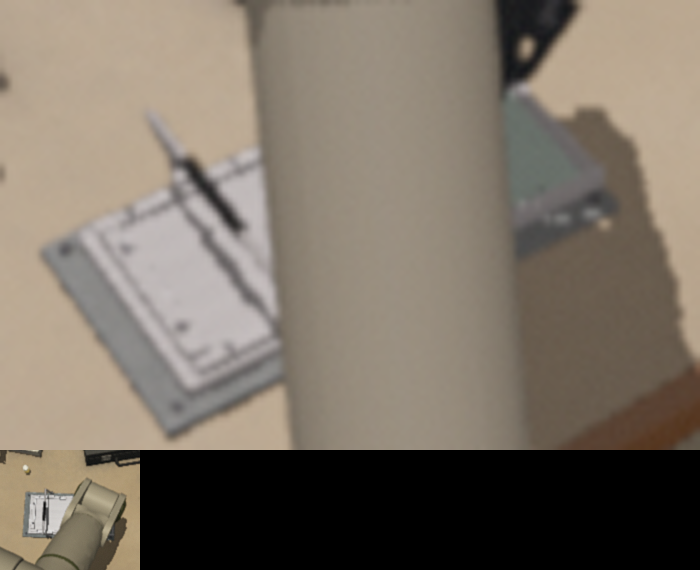

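The arm hides the plate from both cameras, and only the magazine's rear corner shows, at about (555,160). I'll go on by force feedback, pressing slightly more.

Request:
{"fn": "step_arm", "kwargs": {
  "plan": [
    {"offset": [0.0,-0.2,0.03],"rot": [0,0,0.3],"gripper": 0},
    {"offset": [0.01,-0.5,0.03],"rot": [0,0,0.5],"gripper": 0},
    {"offset": [0.01,-0.8,0.03],"rot": [0,0,0.7],"gripper": 0},
    {"offset": [0.02,-1.1,0.03],"rot": [0,0,0.9],"gripper": 0},
    {"offset": [0.02,-1.4,0.03],"rot": [0,0,0.9],"gripper": 0},
    {"offset": [0.03,-1.7,0.03],"rot": [0,0,0.9],"gripper": 0},
    {"offset": [0.03,-2.0,0.03],"rot": [0,0,0.9],"gripper": 0}
  ]
}}

```text
time_s: 4.8
eef_pos: [524.3, -97.7, 98.2]
ee_rot: [0.001, 1.0, -0.025, 0.001]
force: [0.1, -2.7, 6.8]
grip_width: -0.001
grip_force: 3.6
```

```bash
python3 -c "
from to import *
st(); print(sense()['wrist_torque'])"
```

```text
4.8 tip [524.5 -97.8  25.2] yaw -2.91 F [ 0.1 -2.7  6.8] grip -0.0012475640119619885
[-0.33941283  0.01925593  0.0416964 ]
```

Request:
{"fn": "step_arm", "kwargs": {
  "plan": [
    {"offset": [0,0,-1],"rot": [0,0,0],"gripper": 0},
    {"offset": [0,0,-5],"rot": [0,0,0],"gripper": 0},
    {"offset": [0,5,-7],"rot": [0,0,0],"gripper": 0},
    {"offset": [0,10,-7],"rot": [0,0,0],"gripper": 0},
    {"offset": [0,15,-7],"rot": [0,0,0],"gripper": 0},
    {"offset": [0,20,-7],"rot": [0,0,0],"gripper": 0},
    {"offset": [0,25,-7],"rot": [0,0,0],"gripper": 0},
    {"offset": [0,25,-7],"rot": [0,0,0],"gripper": 0}
  ]
}}

```text
time_s: 5.6
eef_pos: [509.5, -352.1, 167.4]
ee_rot: [0.001, 1.0, -0.028, 0.0]
force: [-0.2, 0.1, 0.1]
grip_width: -0.0
grip_force: 0.0
```

```bash
python3 - <<'E'
from ov import *
from fit import rectfit
from to import st; st()
t=cam('top'); s=cam('side')
pose=(528,-23.5,1.2,np.radians(-2.9))
it=[(W(pose,rect(-50,50,-102,-2,24)),(0,0,255))]
a=overlay(t,(225,287,245,355),6,it); b=overlay(s,(230,320,245,385),2.4,it)
im=np.zeros((a.shape[0]+b.shape[0],a.shape[1],3),np.uint8);im[:a.shape[0]]=a;im[a.shape[0]:,:b.shape[1]]=b
cv2.imwrite('pics/d2.png',im)
E
```

```text
5.6 tip [ 509.6 -352.2   94.4] yaw -3.2 F [-0.2  0.1  0.1] grip -0.00047807528236023763
```

View pics/d2.png

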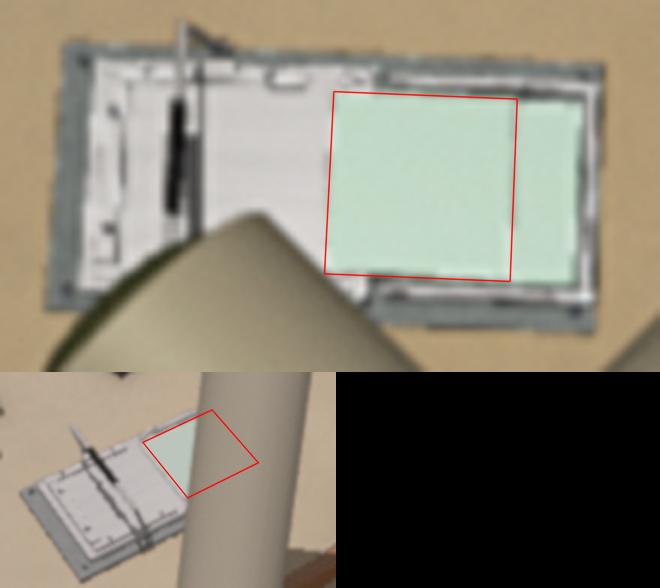

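The plate followed exactly: it matches the predicted red outline (325..517, 92..281), square to the board, and the second plate is visible behind it. I'll return to the same point and continue.

Request:
{"fn": "step_arm", "kwargs": {
  "plan": [
    {"offset": [0,-5,0],"rot": [0,0,0],"gripper": 0},
    {"offset": [0,-10,0],"rot": [0,0,0],"gripper": 0},
    {"offset": [0,-15,0],"rot": [0,0,0],"gripper": 0},
    {"offset": [0,-20,0],"rot": [0,0,0],"gripper": 0},
    {"offset": [0,-25,0],"rot": [0,0,0],"gripper": 0},
    {"offset": [0,-25,3],"rot": [0,0,0],"gripper": 0},
    {"offset": [0,-25,5.5],"rot": [0,0,0],"gripper": 0},
    {"offset": [0,-25,6.5],"rot": [0,0,0],"gripper": 0},
    {"offset": [0,-25,6.8],"rot": [0,0,0],"gripper": 0},
    {"offset": [0,-25,6.9],"rot": [0,0,0],"gripper": 0},
    {"offset": [0,-25,6.95],"rot": [0,0,0],"gripper": 0},
    {"offset": [0,-25,7.0],"rot": [0,0,0],"gripper": 0}
  ]
}}

```text
time_s: 6.9
eef_pos: [523.9, -97.5, 98.2]
ee_rot: [0.0, 1.0, -0.026, 0.001]
force: [-1.3, 0.9, 9.6]
grip_width: 0.003
grip_force: 5.2
```

```bash
python3 -c "
from to import *
st()"
```

```text
6.9 tip [524.  -97.6  25.2] yaw -2.92 F [-1.3  0.9  9.6] grip 0.003006859068083101
```

Request:
{"fn": "step_arm", "kwargs": {
  "plan": [
    {"offset": [0,-0.2,-0.02],"rot": [0,0,0],"gripper": 0},
    {"offset": [0,-0.5,-0.02],"rot": [0,0,0],"gripper": 0},
    {"offset": [0,-0.8,-0.02],"rot": [0,0,0],"gripper": 0},
    {"offset": [0,-1.1,-0.02],"rot": [0,0,0],"gripper": 0},
    {"offset": [0,-1.4,-0.02],"rot": [0,0,0],"gripper": 0},
    {"offset": [0,-1.7,-0.02],"rot": [0,0,0],"gripper": 0},
    {"offset": [0,-2.0,-0.02],"rot": [0,0,0],"gripper": 0}
  ]
}}

```text
time_s: 7.6
eef_pos: [525.0, -77.3, 98.2]
ee_rot: [0.0, 1.0, -0.025, 0.001]
force: [0.3, -1.6, 6.0]
grip_width: 0.004
grip_force: 2.9
```

Request:
{"fn": "step_arm", "kwargs": {
  "plan": [
    {"offset": [0,-0.3,0],"rot": [0,0,0],"gripper": 0},
    {"offset": [0,-0.6,0],"rot": [0,0,0],"gripper": 0},
    {"offset": [0,-0.9,0],"rot": [0,0,0],"gripper": 0},
    {"offset": [0,-1.2,0],"rot": [0,0,0],"gripper": 0},
    {"offset": [0,-1.5,0],"rot": [0,0,0],"gripper": 0}
  ]
}}

```text
time_s: 8.1
eef_pos: [525.8, -62.3, 98.2]
ee_rot: [0.0, 1.0, -0.025, 0.001]
force: [-0.5, -1.6, 5.8]
grip_width: 0.001
grip_force: 2.9
```

```bash
python3 -c "
from to import *
st()"
```

```text
8.1 tip [525.9 -62.3  25.2] yaw -2.9 F [-0.5 -1.6  5.8] grip 0.0009317886877449083
```

Request:
{"fn": "step_arm", "kwargs": {
  "plan": [
    {"offset": [0,-0.3,0],"rot": [0,0,0],"gripper": 0},
    {"offset": [0,-0.6,0.01],"rot": [0,0,0],"gripper": 0},
    {"offset": [0,-0.9,0.02],"rot": [0,0,0],"gripper": 0},
    {"offset": [0,-1.2,0.02],"rot": [0,0,0],"gripper": 0}
  ]
}}

```text
time_s: 8.5
eef_pos: [526.5, -50.4, 98.1]
ee_rot: [0.0, 1.0, -0.025, 0.001]
force: [-1.2, -1.5, 6.6]
grip_width: -0.001
grip_force: 3.2
```

Request:
{"fn": "step_arm", "kwargs": {
  "plan": [
    {"offset": [0,-0.3,0.01],"rot": [0,0,0],"gripper": 0},
    {"offset": [0,-0.6,0.02],"rot": [0,0,0],"gripper": 0},
    {"offset": [0,-0.9,0.02],"rot": [0,0,0],"gripper": 0}
  ]
}}

```text
time_s: 8.8
eef_pos: [527.0, -41.4, 98.0]
ee_rot: [0.001, 1.0, -0.025, 0.001]
force: [0.6, -2.5, 7.2]
grip_width: 0.001
grip_force: 3.7
```

Request:
{"fn": "step_arm", "kwargs": {
  "plan": [
    {"offset": [0,-0.3,0.0],"rot": [0,0,0],"gripper": 0},
    {"offset": [0,-0.6,0.01],"rot": [0,0,0],"gripper": 0},
    {"offset": [0,-0.9,0.02],"rot": [0,0,0],"gripper": 0}
  ]
}}

```text
time_s: 9.1
eef_pos: [527.6, -32.5, 97.9]
ee_rot: [0.001, 1.0, -0.025, 0.001]
force: [-0.3, -2.0, 7.3]
grip_width: -0.005
grip_force: 3.8
```

Request:
{"fn": "step_arm", "kwargs": {
  "plan": [
    {"offset": [0,-0.3,0.02],"rot": [0,0,0],"gripper": 0},
    {"offset": [0,-0.6,0.03],"rot": [0,0,0],"gripper": 0},
    {"offset": [0,-0.9,0.03],"rot": [0,0,0],"gripper": 0}
  ]
}}

```text
time_s: 9.4
eef_pos: [527.9, -23.6, 97.5]
ee_rot: [0.001, 1.0, -0.025, 0.001]
force: [-0.2, -2.2, 8.3]
grip_width: -0.0
grip_force: 3.9
```

```bash
python3 -c "
from to import *
st()"
```

```text
9.4 tip [528.1 -23.6  24.5] yaw -2.9 F [-0.2 -2.2  8.3] grip -0.00027926390751033573
```

Request:
{"fn": "step_arm", "kwargs": {
  "plan": [
    {"offset": [0,-0.3,-0.01],"rot": [0,0,0],"gripper": 0},
    {"offset": [0,-0.6,-0.01],"rot": [0,0,0],"gripper": 0},
    {"offset": [0,-0.9,-0.01],"rot": [0,0,0],"gripper": 0},
    {"offset": [0,-1.2,-0.01],"rot": [0,0,0],"gripper": 0},
    {"offset": [0,-1.5,-0.01],"rot": [0,0,0],"gripper": 0}
  ]
}}

```text
time_s: 9.9
eef_pos: [528.6, -8.5, 97.5]
ee_rot: [0.0, 1.0, -0.025, 0.001]
force: [0.0, -3.4, 7.3]
grip_width: -0.0
grip_force: 3.6
```

Request:
{"fn": "step_arm", "kwargs": {
  "plan": [
    {"offset": [0,-0.3,0],"rot": [0,0,0],"gripper": 0},
    {"offset": [0,-0.6,0],"rot": [0,0,0],"gripper": 0},
    {"offset": [0,-0.9,0],"rot": [0,0,0],"gripper": 0},
    {"offset": [0,-1.2,0],"rot": [0,0,0],"gripper": 0},
    {"offset": [0,-1.5,0],"rot": [0,0,0],"gripper": 0}
  ]
}}

```text
time_s: 10.4
eef_pos: [529.4, 6.5, 97.5]
ee_rot: [0.0, 1.0, -0.025, 0.001]
force: [0.6, -3.3, 7.6]
grip_width: -0.002
grip_force: 3.7
```

Request:
{"fn": "step_arm", "kwargs": {
  "plan": [
    {"offset": [0,-0.1,0],"rot": [0,0,0],"gripper": 0},
    {"offset": [0,-0.2,0],"rot": [0,0,0],"gripper": 0},
    {"offset": [0,-0.3,0],"rot": [0,0,0],"gripper": 0},
    {"offset": [0,-0.4,0],"rot": [0,0,0],"gripper": 0},
    {"offset": [0,-0.5,0],"rot": [0,0,0],"gripper": 0}
  ]
}}

```text
time_s: 10.9
eef_pos: [529.6, 11.3, 97.5]
ee_rot: [0.001, 1.0, -0.025, 0.001]
force: [0.5, -4.0, 7.4]
grip_width: 0.001
grip_force: 3.5
```

```bash
python3 -c "
from to import *
st()"
```

```text
10.9 tip [529.8  11.2  24.5] yaw -2.9 F [ 0.5 -4.   7.4] grip 0.0007937936176138389
```

Request:
{"fn": "step_arm", "kwargs": {
  "plan": [
    {"offset": [0,-0.1,0],"rot": [0,0,0],"gripper": 0},
    {"offset": [0,-0.2,0],"rot": [0,0,0],"gripper": 0}
  ]
}}

```text
time_s: 11.1
eef_pos: [529.8, 13.3, 97.5]
ee_rot: [0.001, 1.0, -0.025, 0.001]
force: [-0.4, -3.4, 6.7]
grip_width: 0.001
grip_force: 3.5
```

Request:
{"fn": "step_arm", "kwargs": {
  "plan": [
    {"offset": [0,-0.1,0],"rot": [0,0,0],"gripper": 0},
    {"offset": [0,-0.15,0],"rot": [0,0,0],"gripper": 0}
  ]
}}

```text
time_s: 11.3
eef_pos: [529.8, 14.8, 97.5]
ee_rot: [0.001, 1.0, -0.025, 0.001]
force: [-0.3, -3.5, 6.9]
grip_width: -0.003
grip_force: 3.5
```

Request:
{"fn": "step_arm", "kwargs": {
  "plan": [
    {"offset": [0,-0.1,0],"rot": [0,0,0],"gripper": 0},
    {"offset": [0,-0.15,0],"rot": [0,0,0],"gripper": 0}
  ]
}}

```text
time_s: 11.5
eef_pos: [529.9, 16.3, 97.5]
ee_rot: [0.001, 1.0, -0.025, 0.001]
force: [-0.9, -3.9, 7.9]
grip_width: -0.002
grip_force: 3.5
```

Request:
{"fn": "step_arm", "kwargs": {
  "plan": [
    {"offset": [0,-0.1,0],"rot": [0,0,0],"gripper": 0},
    {"offset": [0,-0.2,0],"rot": [0,0,0],"gripper": 0}
  ]
}}

```text
time_s: 11.7
eef_pos: [530.0, 18.2, 97.5]
ee_rot: [0.001, 1.0, -0.025, 0.001]
force: [-1.0, -3.0, 7.0]
grip_width: -0.001
grip_force: 3.5
```

Request:
{"fn": "step_arm", "kwargs": {
  "plan": [
    {"offset": [0,-0.1,0],"rot": [0,0,0],"gripper": 0},
    {"offset": [0,-0.2,0],"rot": [0,0,0],"gripper": 0}
  ]
}}

```text
time_s: 11.9
eef_pos: [530.1, 20.3, 97.5]
ee_rot: [0.001, 1.0, -0.025, 0.001]
force: [0.4, -3.6, 7.4]
grip_width: -0.001
grip_force: 3.5
```

Request:
{"fn": "step_arm", "kwargs": {
  "plan": [
    {"offset": [0,0,-1],"rot": [0,0,0],"gripper": 0},
    {"offset": [0,0,-5],"rot": [0,0,0],"gripper": 0},
    {"offset": [0,5,-8],"rot": [0,0,0],"gripper": 0},
    {"offset": [0,10,-8],"rot": [0,0,0],"gripper": 0},
    {"offset": [0,15,-8],"rot": [0,0,0],"gripper": 0},
    {"offset": [0,20,-8],"rot": [0,0,0],"gripper": 0},
    {"offset": [0,25,-8],"rot": [0,0,0],"gripper": 0},
    {"offset": [0,30,-8],"rot": [0,0,0],"gripper": 0},
    {"offset": [0,35,-8],"rot": [0,0,0],"gripper": 0},
    {"offset": [0,35,-8],"rot": [0,0,0],"gripper": 0}
  ]
}}

```text
time_s: 12.9
eef_pos: [510.6, -333.4, 176.7]
ee_rot: [0.0, 1.0, -0.028, 0.0]
force: [0.7, 1.0, 0.0]
grip_width: 0.002
grip_force: 0.0
```

```bash
python3 - <<'E'
from ov import *
from to import st; st()
t=cam('top'); s=cam('side')
pose=(528,-23.5,1.2,np.radians(-2.9))
th=1.9
B=[[x,60-57.5*np.cos(th),25.3+57.5*np.sin(th)] for x in(-30,30)]
it=[(W(pose,rect(-50,50,10,110,23.3)),(0,0,255)),(W(pose,B),(0,255,255))]
a=overlay(t,(225,287,245,355),6,it); b=overlay(s,(230,320,245,385),2.4,it)
im=np.zeros((a.shape[0]+b.shape[0],a.shape[1],3),np.uint8);im[:a.shape[0]]=a;im[a.shape[0]:,:b.shape[1]]=b
cv2.imwrite('pics/d3.png',im)
E
```

```text
12.9 tip [ 510.7 -333.5  103.7] yaw -3.17 F [0.7 1.  0. ] grip 0.0018825471340216861
```

View pics/d3.png

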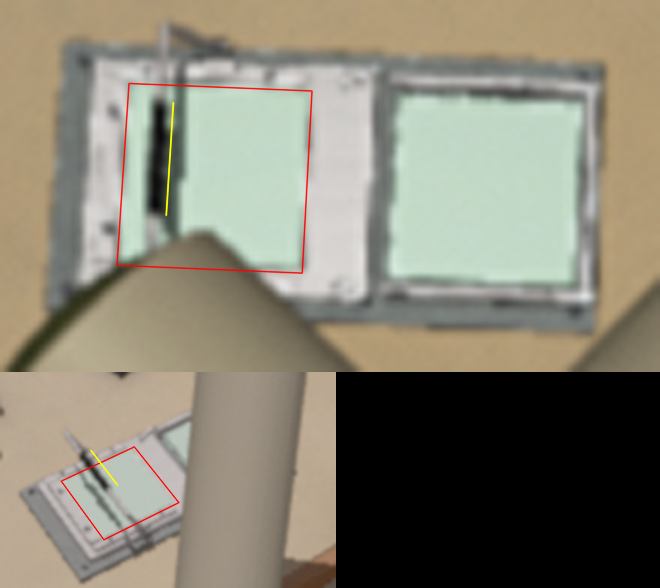

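The plate lies between the rails near home: its trailing edge is at about (312,91)-(303,272), on the predicted line. The bail bar is now at (157,155), pushed back about 9 mm by the gripper, which does no harm. I'll nudge the plate from behind at its edge to confirm it is home by force.

```bash
python3 to.py 527.1 -44.5 60 -2.9 527.1 -44.5 22.3 -2.9
```

```text
13.0 tip [ 511.3 -329.7  103.5] yaw -3.02 F [ 0.5  0.1 -0.8] grip -0.0031116687675789485
(array([  0.073, -28.563,   4.372]), array([-0.04,  0.03, -0.12]))
(array([  0.075, -28.561,   8.142]), array([-0.04,  0.03, -0.12]))
```

Request:
{"fn": "step_arm", "kwargs": {
  "plan": [
    {"offset": [0,-5,0],"rot": [0,0,0],"gripper": 0},
    {"offset": [0,-10,0],"rot": [0,0,0],"gripper": 0},
    {"offset": [0,-15,0],"rot": [0,0,0],"gripper": 0},
    {"offset": [0,-20,1],"rot": [0,0,0],"gripper": 0},
    {"offset": [0,-25,2.5],"rot": [0,0,0],"gripper": 0},
    {"offset": [0,-28.5,4.3],"rot": [0,0,0],"gripper": 0},
    {"offset": [0,-28.5,6.5],"rot": [0,0,0],"gripper": 0},
    {"offset": [0,-28.5,7.8],"rot": [0,0,0],"gripper": 0},
    {"offset": [0,-28.5,8.1],"rot": [0,0,0],"gripper": 0},
    {"offset": [0,-28.5,8.1],"rot": [0,0,0],"gripper": 0}
  ]
}}

```text
time_s: 14.0
eef_pos: [526.2, -44.5, 95.9]
ee_rot: [-0.0, 1.0, -0.026, -0.0]
force: [-0.9, -0.9, 0.3]
grip_width: 0.002
grip_force: 0.0
```

Request:
{"fn": "step_arm", "kwargs": {
  "plan": [
    {"offset": [0,-0.2,0],"rot": [0,0,0],"gripper": 0},
    {"offset": [0,-0.4,0],"rot": [0,0,0],"gripper": 0},
    {"offset": [0,-0.6,0],"rot": [0,0,0],"gripper": 0},
    {"offset": [0,-0.7,0],"rot": [0,0,0],"gripper": 0}
  ]
}}

```text
time_s: 14.4
eef_pos: [526.7, -37.3, 96.0]
ee_rot: [0.0, 1.0, -0.025, 0.0]
force: [-0.6, -0.1, -0.3]
grip_width: -0.001
grip_force: 0.0
```

Request:
{"fn": "step_arm", "kwargs": {
  "plan": [
    {"offset": [0,-0.1,0.05],"rot": [0,0,0],"gripper": 0},
    {"offset": [0,-0.2,0.07],"rot": [0,0,0],"gripper": 0},
    {"offset": [0,-0.3,0.07],"rot": [0,0,0],"gripper": 0},
    {"offset": [0,-0.3,0.07],"rot": [0,0,0],"gripper": 0}
  ]
}}

```text
time_s: 14.8
eef_pos: [526.7, -34.2, 95.0]
ee_rot: [-0.0, 1.0, -0.025, -0.0]
force: [-0.9, -0.5, -0.8]
grip_width: -0.001
grip_force: 0.0
```

Request:
{"fn": "step_arm", "kwargs": {
  "plan": [
    {"offset": [0,-0.1,0],"rot": [0,0,0],"gripper": 0},
    {"offset": [0,-0.2,0],"rot": [0,0,0],"gripper": 0}
  ]
}}

```text
time_s: 15.0
eef_pos: [526.9, -32.3, 95.0]
ee_rot: [0.0, 1.0, -0.025, 0.0]
force: [0.6, -0.2, 0.4]
grip_width: 0.003
grip_force: 0.0
```

Request:
{"fn": "step_arm", "kwargs": {
  "plan": [
    {"offset": [0,-0.05,0],"rot": [0,0,0],"gripper": 0},
    {"offset": [0,-0.1,0],"rot": [0,0,0],"gripper": 0}
  ]
}}

```text
time_s: 15.2
eef_pos: [526.9, -31.3, 95.0]
ee_rot: [0.0, 1.0, -0.025, 0.0]
force: [-0.2, 0.3, 0.1]
grip_width: -0.001
grip_force: 0.0
```

Request:
{"fn": "step_arm", "kwargs": {
  "plan": [
    {"offset": [0,-0.05,0],"rot": [0,0,0],"gripper": 0},
    {"offset": [0,-0.1,0],"rot": [0,0,0],"gripper": 0}
  ]
}}

```text
time_s: 15.4
eef_pos: [527.0, -30.3, 95.0]
ee_rot: [-0.0, 1.0, -0.025, 0.0]
force: [-0.0, -0.2, 0.2]
grip_width: -0.0
grip_force: 0.0
```

Request:
{"fn": "step_arm", "kwargs": {
  "plan": [
    {"offset": [0,-0.1,0],"rot": [0,0,0],"gripper": 0},
    {"offset": [0,-0.15,0],"rot": [0,0,0],"gripper": 0}
  ]
}}

```text
time_s: 15.6
eef_pos: [527.0, -28.8, 95.0]
ee_rot: [-0.0, 1.0, -0.025, -0.0]
force: [0.1, 0.8, 0.0]
grip_width: 0.001
grip_force: 0.0
```

Request:
{"fn": "step_arm", "kwargs": {
  "plan": [
    {"offset": [0,-0.1,0],"rot": [0,0,0],"gripper": 0},
    {"offset": [0,-0.15,0],"rot": [0,0,0],"gripper": 0}
  ]
}}

```text
time_s: 15.8
eef_pos: [527.1, -27.3, 95.0]
ee_rot: [-0.0, 1.0, -0.025, 0.0]
force: [-0.1, 0.8, -0.4]
grip_width: -0.005
grip_force: 0.0
```

Request:
{"fn": "step_arm", "kwargs": {
  "plan": [
    {"offset": [0,-0.05,0],"rot": [0,0,0],"gripper": 0},
    {"offset": [0,-0.1,0],"rot": [0,0,0],"gripper": 0}
  ]
}}

```text
time_s: 16.0
eef_pos: [527.2, -26.3, 95.0]
ee_rot: [-0.0, 1.0, -0.025, 0.0]
force: [0.2, -0.8, 0.4]
grip_width: 0.001
grip_force: 0.0
```

Request:
{"fn": "step_arm", "kwargs": {
  "plan": [
    {"offset": [0,-0.05,0],"rot": [0,0,0],"gripper": 0},
    {"offset": [0,-0.1,0],"rot": [0,0,0],"gripper": 0}
  ]
}}

```text
time_s: 16.2
eef_pos: [527.2, -25.3, 95.0]
ee_rot: [-0.0, 1.0, -0.025, -0.0]
force: [-0.7, -0.6, 0.4]
grip_width: 0.0
grip_force: 0.0
```

Request:
{"fn": "step_arm", "kwargs": {
  "plan": [
    {"offset": [0,-0.05,0],"rot": [0,0,0],"gripper": 0},
    {"offset": [0,-0.1,0],"rot": [0,0,0],"gripper": 0}
  ]
}}

```text
time_s: 16.4
eef_pos: [527.3, -24.3, 95.0]
ee_rot: [0.0, 1.0, -0.025, 0.0]
force: [1.0, 0.2, -0.0]
grip_width: -0.0
grip_force: 0.0
```

Request:
{"fn": "step_arm", "kwargs": {
  "plan": [
    {"offset": [0,-0.05,0],"rot": [0,0,0],"gripper": 0},
    {"offset": [0,-0.1,0],"rot": [0,0,0],"gripper": 0}
  ]
}}

```text
time_s: 16.6
eef_pos: [527.3, -23.3, 95.0]
ee_rot: [-0.0, 1.0, -0.025, -0.0]
force: [0.3, 1.0, -0.2]
grip_width: -0.004
grip_force: 0.0
```

Request:
{"fn": "step_arm", "kwargs": {
  "plan": [
    {"offset": [0,-0.05,0],"rot": [0,0,0],"gripper": 0},
    {"offset": [0,-0.1,0],"rot": [0,0,0],"gripper": 0}
  ]
}}

```text
time_s: 16.8
eef_pos: [527.4, -22.3, 95.0]
ee_rot: [-0.0, 1.0, -0.025, 0.0]
force: [-0.1, 0.1, 0.3]
grip_width: 0.002
grip_force: 0.0
```

Request:
{"fn": "step_arm", "kwargs": {
  "plan": [
    {"offset": [0,-0.05,0],"rot": [0,0,0],"gripper": 0},
    {"offset": [0,-0.1,0],"rot": [0,0,0],"gripper": 0}
  ]
}}

```text
time_s: 17.0
eef_pos: [527.4, -21.3, 95.0]
ee_rot: [-0.0, 1.0, -0.025, 0.0]
force: [-0.3, 0.1, 0.4]
grip_width: 0.0
grip_force: 0.0
```

Request:
{"fn": "step_arm", "kwargs": {
  "plan": [
    {"offset": [0,-0.05,0],"rot": [0,0,0],"gripper": 0},
    {"offset": [0,-0.1,0],"rot": [0,0,0],"gripper": 0}
  ]
}}

```text
time_s: 17.2
eef_pos: [527.5, -20.3, 95.0]
ee_rot: [0.0, 1.0, -0.025, 0.0]
force: [0.4, 0.7, -0.6]
grip_width: -0.0
grip_force: 0.0
```

Request:
{"fn": "step_arm", "kwargs": {
  "plan": [
    {"offset": [0,-0.05,0],"rot": [0,0,0],"gripper": 0},
    {"offset": [0,-0.1,0],"rot": [0,0,0],"gripper": 0}
  ]
}}

```text
time_s: 17.4
eef_pos: [527.5, -19.3, 95.0]
ee_rot: [-0.0, 1.0, -0.025, -0.0]
force: [-0.3, 0.6, -0.6]
grip_width: 0.001
grip_force: 0.0
```

Request:
{"fn": "step_arm", "kwargs": {
  "plan": [
    {"offset": [0,-0.05,0],"rot": [0,0,0],"gripper": 0},
    {"offset": [0,-0.1,0],"rot": [0,0,0],"gripper": 0}
  ]
}}

```text
time_s: 17.6
eef_pos: [527.6, -18.4, 95.0]
ee_rot: [0.0, 1.0, -0.025, 0.0]
force: [-0.8, -2.1, -1.0]
grip_width: 0.002
grip_force: 1.5
```

Request:
{"fn": "step_arm", "kwargs": {
  "plan": [
    {"offset": [0,-0.05,0],"rot": [0,0,0],"gripper": 0},
    {"offset": [0,-0.1,0],"rot": [0,0,0],"gripper": 0}
  ]
}}

```text
time_s: 17.8
eef_pos: [527.7, -18.1, 95.1]
ee_rot: [0.001, 1.0, -0.025, 0.0]
force: [-1.8, -9.6, -0.8]
grip_width: -0.003
grip_force: 4.4
```

The edge contact is stiff, with Fy rising from 0 to -9.6 N within 1 mm, so the plate was already home. Now the bail: back off, lift over the bar and come down behind it.

Request:
{"fn": "step_arm", "kwargs": {
  "plan": [
    {"offset": [0,0.3,0],"rot": [0,0,0],"gripper": 0},
    {"offset": [0,0.8,0],"rot": [0,0,0],"gripper": 0},
    {"offset": [0,0.8,-4],"rot": [0,0,0],"gripper": 0},
    {"offset": [0,0.8,-8.5],"rot": [0,0,0],"gripper": 0},
    {"offset": [0,0,-12],"rot": [0,0,0],"gripper": 0},
    {"offset": [0,-4,-12],"rot": [0,0,0],"gripper": 0},
    {"offset": [0,-8,-12],"rot": [0,0,0],"gripper": 0},
    {"offset": [0,-12,-12],"rot": [0,0,0],"gripper": 0},
    {"offset": [0,-12,-12],"rot": [0,0,0],"gripper": 0}
  ]
}}

```text
time_s: 18.7
eef_pos: [533.3, 106.1, 215.0]
ee_rot: [-0.001, 1.0, -0.023, 0.0]
force: [0.3, -0.7, -1.2]
grip_width: -0.001
grip_force: 0.0
```

```bash
python3 - <<'E'
from ov import *
from to import st; st()
s=cam('side'); t=cam('top')
a=overlay(s,(200,320,225,385),4,[]); b=overlay(t,(225,290,245,355),1.8,[])
im=np.zeros((a.shape[0]+b.shape[0],a.shape[1],3),np.uint8);im[:a.shape[0]]=a;im[a.shape[0]:,:b.shape[1]]=b
print(im.shape);cv2.imwrite('pics/d4.png',im)
E
```

```text
18.7 tip [533.3 106.2 142. ] yaw -2.66 F [ 0.3 -0.7 -1.2] grip -0.000873775899867667
(597, 640, 3)
```

View pics/d4.png

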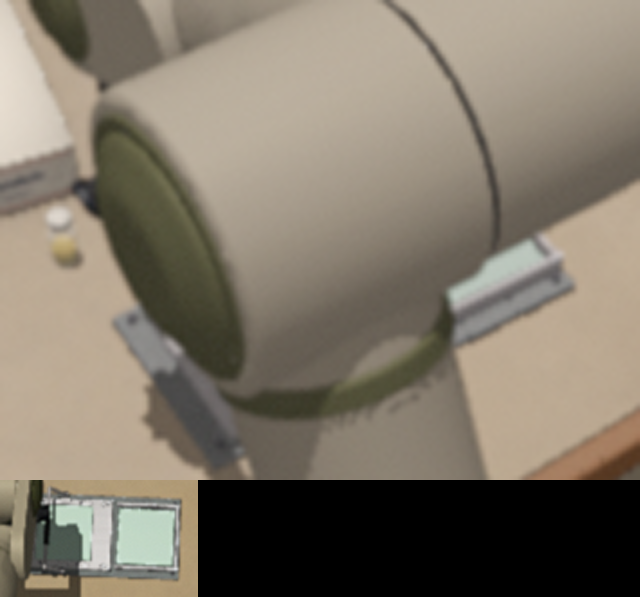

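The arm hides the bail in the side view. The top inset shows the plate home at (40..95, 505..560) and the stack's next plate in its place. I'll descend behind the bar.

Request:
{"fn": "step_arm", "kwargs": {
  "plan": [
    {"offset": [0,0,0],"rot": [0,0,0],"gripper": 0},
    {"offset": [0,0,3],"rot": [0,0,0],"gripper": 0},
    {"offset": [0,0,6],"rot": [0,0,0],"gripper": 0},
    {"offset": [0,0,9],"rot": [0,0,0],"gripper": 0},
    {"offset": [0,0,9],"rot": [0,0,0],"gripper": 0}
  ]
}}

```text
time_s: 19.3
eef_pos: [532.2, 101.3, 121.9]
ee_rot: [-0.0, 1.0, -0.026, -0.003]
force: [0.4, -0.4, 0.9]
grip_width: -0.002
grip_force: 0.0
```

Request:
{"fn": "step_arm", "kwargs": {
  "plan": [
    {"offset": [0,0.5,0],"rot": [0,0,0],"gripper": 0},
    {"offset": [0,1.0,0],"rot": [0,0,0],"gripper": 0},
    {"offset": [0,1.5,0],"rot": [0,0,0],"gripper": 0},
    {"offset": [0,2.0,0],"rot": [0,0,0],"gripper": 0},
    {"offset": [0,2.5,0],"rot": [0,0,0],"gripper": 0},
    {"offset": [0,3.0,0],"rot": [0,0,0],"gripper": 0},
    {"offset": [0,3.5,0],"rot": [0,0,0],"gripper": 0},
    {"offset": [0,4.0,0],"rot": [0,0,0],"gripper": 0}
  ]
}}

```text
time_s: 20.1
eef_pos: [531.6, 62.1, 125.0]
ee_rot: [0.0, 1.0, -0.025, 0.0]
force: [0.1, 1.4, 0.5]
grip_width: 0.004
grip_force: 0.8
```

The 1.4 N reaction means the bail is moving. I'll keep going past upright.

Request:
{"fn": "step_arm", "kwargs": {
  "plan": [
    {"offset": [0,0.5,0],"rot": [0,0,0],"gripper": 0},
    {"offset": [0,1.0,0],"rot": [0,0,0],"gripper": 0},
    {"offset": [0,1.5,0],"rot": [0,0,0],"gripper": 0},
    {"offset": [0,2.0,0],"rot": [0,0,0],"gripper": 0},
    {"offset": [0,2.5,0],"rot": [0,0,0],"gripper": 0},
    {"offset": [0,3.0,0],"rot": [0,0,0],"gripper": 0}
  ]
}}

```text
time_s: 20.7
eef_pos: [530.0, 32.2, 124.8]
ee_rot: [-0.0, 1.0, -0.025, -0.0]
force: [-0.5, 1.8, -0.2]
grip_width: 0.003
grip_force: 0.9
```

Request:
{"fn": "step_arm", "kwargs": {
  "plan": [
    {"offset": [0,0.5,0],"rot": [0,0,0],"gripper": 0},
    {"offset": [0,1.0,0],"rot": [0,0,0],"gripper": 0},
    {"offset": [0,1.5,0],"rot": [0,0,0],"gripper": 0},
    {"offset": [0,2.0,0],"rot": [0,0,0],"gripper": 0},
    {"offset": [0,2.4,0],"rot": [0,0,0],"gripper": 0},
    {"offset": [0,2.4,0],"rot": [0,0,0],"gripper": 0}
  ]
}}

```text
time_s: 21.3
eef_pos: [529.1, 7.9, 125.2]
ee_rot: [0.0, 1.0, -0.026, 0.0]
force: [-0.6, 1.1, 0.0]
grip_width: -0.002
grip_force: 0.0
```

```bash
python3 -c "
from to import *
st()"
```

```text
21.3 tip [529.1   7.8  52.2] yaw -2.93 F [-0.6  1.1  0. ] grip -0.001965979403763523
```

Request:
{"fn": "step_arm", "kwargs": {
  "plan": [
    {"offset": [0,-0.8,0],"rot": [0,0,0],"gripper": 0},
    {"offset": [0,-0.8,-2],"rot": [0,0,0],"gripper": 0},
    {"offset": [0,-0.8,-4.2],"rot": [0,0,0],"gripper": 0},
    {"offset": [0,-0.8,-4.2],"rot": [0,0,0],"gripper": 0},
    {"offset": [0,0.5,-4.2],"rot": [0,0,0],"gripper": 0},
    {"offset": [0,1.4,-4.2],"rot": [0,0,0],"gripper": 0},
    {"offset": [0,1.4,-4.2],"rot": [0,0,0],"gripper": 0}
  ]
}}

```text
time_s: 22.0
eef_pos: [527.9, -6.7, 166.1]
ee_rot: [-0.0, 1.0, -0.026, -0.001]
force: [-0.4, -0.6, -0.1]
grip_width: 0.002
grip_force: 0.0
```

```bash
python3 -c "
from to import *
st()
x,y,_=sense()['eef_pos']; print('by',(x-528)*.0506+(y+23.5)*.9987)"
```

```text
22.0 tip [527.8  -6.7  93.1] yaw -3.01 F [-0.4 -0.6 -0.1] grip 0.0021092878267802238
by 16.730262775401098
```

Request:
{"fn": "step_arm", "kwargs": {
  "plan": [
    {"offset": [0,0,1.0],"rot": [0,0,0],"gripper": 0},
    {"offset": [0,0,1.6],"rot": [0,0,0],"gripper": 0},
    {"offset": [0,0.1,2.1],"rot": [0,0,0],"gripper": 0},
    {"offset": [0,0.3,2.5],"rot": [0,0,0],"gripper": 0},
    {"offset": [0,0.5,3.0],"rot": [0,0,0],"gripper": 0},
    {"offset": [0,0.75,3.4],"rot": [0,0,0],"gripper": 0}
  ]
}}

```text
time_s: 22.6
eef_pos: [527.9, -13.1, 132.7]
ee_rot: [0.0, 1.0, -0.025, 0.0]
force: [-0.3, -1.1, 2.5]
grip_width: -0.003
grip_force: 0.8
```

Request:
{"fn": "step_arm", "kwargs": {
  "plan": [
    {"offset": [0,0.2,0.5],"rot": [0,0,0],"gripper": 0},
    {"offset": [0,0.4,1.0],"rot": [0,0,0],"gripper": 0},
    {"offset": [0,0.55,1.5],"rot": [0,0,0],"gripper": 0},
    {"offset": [0,0.62,1.9],"rot": [0,0,0],"gripper": 0},
    {"offset": [0,0.67,2.2],"rot": [0,0,0],"gripper": 0}
  ]
}}

```text
time_s: 23.1
eef_pos: [527.4, -19.6, 110.5]
ee_rot: [-0.0, 1.0, -0.025, -0.0]
force: [0.8, -0.5, 0.9]
grip_width: 0.0
grip_force: 0.5
```

```bash
python3 -c "
from to import *
st()
x,y,_=sense()['eef_pos']; print('by',(x-528)*.0506+(y+23.5)*.9987)"
```

```text
23.1 tip [527.4 -19.6  37.5] yaw -2.91 F [ 0.8 -0.5  0.9] grip 0.0003308471446045761
by 3.8867619914466167
```

Request:
{"fn": "step_arm", "kwargs": {
  "plan": [
    {"offset": [0,0.05,0.2],"rot": [0,0,0],"gripper": 0},
    {"offset": [0,0.1,0.35],"rot": [0,0,0],"gripper": 0},
    {"offset": [0,0.1,0.5],"rot": [0,0,0],"gripper": 0},
    {"offset": [0,0.1,0.55],"rot": [0,0,0],"gripper": 0}
  ]
}}

```text
time_s: 23.5
eef_pos: [527.4, -20.6, 105.4]
ee_rot: [0.0, 1.0, -0.025, -0.0]
force: [0.3, -0.3, 1.4]
grip_width: -0.002
grip_force: 0.4
```

Request:
{"fn": "step_arm", "kwargs": {
  "plan": [
    {"offset": [0,0,0.04],"rot": [0,0,0],"gripper": 0},
    {"offset": [0,0,0.08],"rot": [0,0,0],"gripper": 0}
  ]
}}

```text
time_s: 23.7
eef_pos: [527.4, -20.6, 104.7]
ee_rot: [0.0, 1.0, -0.025, 0.0]
force: [-1.2, 0.2, 1.4]
grip_width: 0.002
grip_force: 0.4
```

Request:
{"fn": "step_arm", "kwargs": {
  "plan": [
    {"offset": [0,0,0.03],"rot": [0,0,0],"gripper": 0},
    {"offset": [0,0,0.05],"rot": [0,0,0],"gripper": 0}
  ]
}}

```text
time_s: 23.9
eef_pos: [527.5, -20.6, 104.4]
ee_rot: [0.0, 1.0, -0.025, 0.0]
force: [-0.6, -0.2, 3.4]
grip_width: 0.004
grip_force: 1.9
```

Request:
{"fn": "step_arm", "kwargs": {
  "plan": [
    {"offset": [0,0,0.04],"rot": [0,0,0],"gripper": 0},
    {"offset": [0,0,0.06],"rot": [0,0,0],"gripper": 0}
  ]
}}

```text
time_s: 24.1
eef_pos: [527.6, -20.6, 104.2]
ee_rot: [0.0, 1.0, -0.025, 0.0]
force: [-3.1, 0.0, 9.2]
grip_width: -0.002
grip_force: 4.7
```

Request:
{"fn": "step_arm", "kwargs": {
  "plan": [
    {"offset": [0,0,-1],"rot": [0,0,0],"gripper": 0},
    {"offset": [0,0,-5],"rot": [0,0,0],"gripper": 0},
    {"offset": [0,3,-8],"rot": [0,0,0],"gripper": 0},
    {"offset": [0,8,-9],"rot": [0,0,0],"gripper": 0},
    {"offset": [0,13,-9],"rot": [0,0,0],"gripper": 0},
    {"offset": [0,18,-9],"rot": [0,0,0],"gripper": 0},
    {"offset": [0,23,-9],"rot": [0,0,0],"gripper": 0},
    {"offset": [0,28,-9],"rot": [0,0,0],"gripper": 0},
    {"offset": [0,33,-9],"rot": [0,0,0],"gripper": 0},
    {"offset": [0,38,-9],"rot": [0,0,0],"gripper": 0},
    {"offset": [0,38,-9],"rot": [0,0,0],"gripper": 0}
  ]
}}

```text
time_s: 25.2
eef_pos: [506.6, -405.3, 193.5]
ee_rot: [0.001, 1.0, -0.028, 0.0]
force: [0.6, 0.4, -0.2]
grip_width: 0.002
grip_force: 0.0
```

```bash
python3 - <<'E'
from ov import *
t=cam('top'); s=cam('side')
pose=(528,-23.5,1.2,np.radians(-2.9))
it=[(W(pose,rect(-50,50,10,110,23.3)),(0,0,255)),(W(pose,[[-30,2.5,25.3],[30,2.5,25.3]]),(0,255,255))]
a=overlay(t,(225,287,245,355),6,it); b=overlay(s,(230,320,245,385),2.4,it)
im=np.zeros((a.shape[0]+b.shape[0],a.shape[1],3),np.uint8);im[:a.shape[0]]=a;im[a.shape[0]:,:b.shape[1]]=b
cv2.imwrite('pics/d5.png',im)
E
```

```text
(no output)
```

View pics/d5.png

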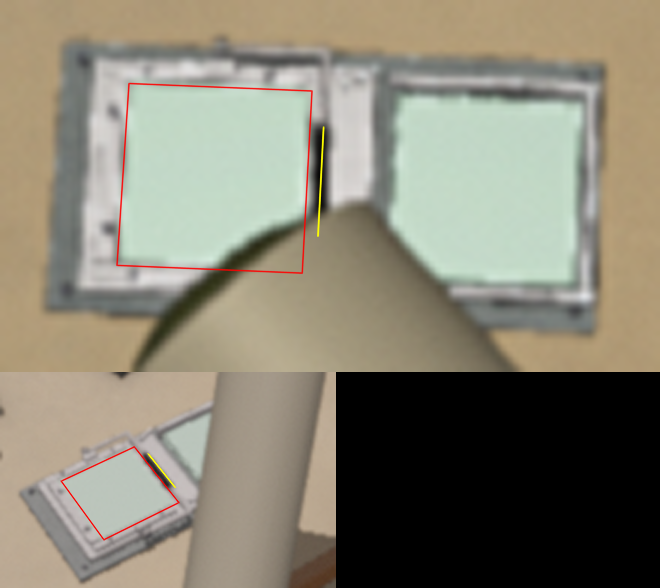

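The plate is home inside the red outline, and the bail sleeve lies down behind it at about (320,160). It met a hard stop at the expected height. The stack is undisturbed, so I'm handing in.

```bash
python3 -c "
from rig import *
print(finish_job())"
```

```text
the job is handed in; nothing more can be done
None
```

I handed the job in at about 25 s: the top plate lies flat and home against the end stop and the bail is all the way down behind it, both confirmed by contact force and the last picture. The lower plates look undisturbed in that picture; the bottle, vial and timer were never approached, but I did not check them again. The hand-in returned no verdict.

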